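# Bring a CNC operator panel out of emergency stop

### The arm

A 7-joint arm with a two-finger parallel gripper is mounted at the origin on the work surface. World frame = base frame: x ahead of the robot, y to its left, z up, the work surface at z = 0. Lengths are in m, angles in rad, forces in N, time in s.
With the tool pointing down it reaches from about 0.425 to 1.025 m from the base axis. Payload 9.4 kg.
Tool frame: the origin (TCP) lies on the centre line of the jaws, within the pads' length; the fingertips stand 22 mm ahead of it and the grasp point (between the pads) lies 3 mm ahead of it; x points along the fingers, y is the direction in which the jaws open and shut, and the axes are right-handed (so a half turn about x gives the same grasp; the last joint's range is limited). The gripper opens to 93 mm and grips with 3 to 60 N. Pads are 15 mm wide; open, the fingers measure 128 mm over their backs; the gripper's body (75 mm by 188 mm) begins 65 mm behind the grasp point.
Start: joints at [1.178, 0.599, -0.003, 1.599, 0.002, 0.943, -0.08], TCP at [0.225, -0.689, 0.241] pointing down, gripper open.
Joint ranges: [-2.57, 2.57], [-0.35, 1.97], [-1.29, 1.29], [0.11, 2.56], [-1.05, 4.19], [0.11, 1.86], [-2.63, 2.63]. Speed limits (rad/s): [2.22, 2.22, 3.01, 3.01, 3.14, 3.14, 3.14].

### API

Orientations are given as a rotation vector (axis times angle).
In Python, from rig import manip, imaging, ticket gives the robot as it stands.
- The arm moves only by the tool play_rows, never from a script. Its argument "targets" is a list of rows, each a list of 5 numbers: the opening, from 0 (shut) to 1 (fully open), then the shift along the tool's x, y, z in mm, then the turn about the tool's x in degrees. A call has 1 to 10 rows; each row shifts and turns the commanded pose from where the row before left it, along the tool's axes as they then stand; what a row does not reach is not made up. A row lasts 1/10 s, in which the tool goes at most 50 mm and 8.59 degrees, less where a joint would pass 70% of its speed; a pose out of reach is approached as far as the arm can. A call with a gripper value outside its range is refused whole. The fingers move at their own pace and stop on an object; the grip force is fixed at half the most. Time passes only in rows, so rows that do not move let the fingers close. It gives the time, the measured TCP pose, the force and the opening at its end, in the units of the state.
- manip.state(): the state, without advancing time (a new reading comes with each control period).
- imaging.capture(name): name is "side" or "top"; returns a dict with "pixels" (384x512x3 uint8, red, green, blue), "fx", "fy", "cx", "cy" (pixels), "xyz" and "rotation" of the camera in the world. Camera axes: x right, y up, looking along -z (the intrinsics and any distortion apply to the point x, -y, -z); pixel columns grow to the right and rows downward; lengths in m; the calibration is good to about 2 mm. A picture is of the moment at which its call begins. There is no depth.
- ticket.job_done(): hands the job in, once; it reports no verdict.
Trained networks look in a picture, given as the dict that the camera call returned (one of the last four; its "shot" number tells which), for a name from the list of things; names that differ only in an ending like _2 or _b are one class to them, and where a whole thing is asked for, a point or a joint stands for the part that bears it (a point fixed in the world has none). Each returns a list of dicts, best first, with "p" (0 to 1); they miss things now and then, are a little off and sometimes report something else, mostly with a low value. They report only what shows in the picture. A call takes as long as a camera call.
- imaging.regions_of(query, picture): "pixels" (384x512 bool, what is visible of it) and "box" ([left, top, right, bottom] in pixels, round what is visible of it).
The state is a dict: "time_s": time; "qpos": joint angles; "joint_vel": joint speeds; "joint_torque": joint torques, N m; "tcp_pos": TCP position; "tcp_rot": TCP orientation; "ft_force": force on the tool from outside, world axes, zero at the start; "moment": the same for the moment, N m; "width": finger opening in m.
Only numpy, scipy, OpenCV 4.12 (cv2) and the standard library are available. Lean on these libraries where they do the work, as an engineer would, in place of code of your own. Each camera call takes 0.05 s, during which the arm holds its last target.

### The job

The emergency-stop mushroom on the operator panel is latched in. Turn its red head until it springs out and let go: nobody knows whether this make unlatches clockwise or anticlockwise, so feel which way gives, and do not force it hard against its stop the wrong way. Then press the green control-on button fully in and release it, leaving the red button beside it and everything else on the bench alone.

Things in the scene. Friction and masses are not known exactly. Their poses are not given: they have to be found in the camera images.
- estop_grip (a point): Centre of the red emergency-stop mushroom head, on its vertical turning axis, half-way up its straight side: grip it here from above. A round knob 54 mm in diameter, side 18 mm high (9 mm below to 9 mm above this point), low dome 7 mm high on top. While latched its underside is 12 mm and this point 21 mm above the panel's face; the point rises with the head.
- estop_axis (a point): Point on the panel's face under the head (fixed), on the turning axis, z up. The head turns about it with a light drag, about 0.1 to 0.2 N m. One way (unknown, differs from start to start) it gives and unlatches after 0.4 to 0.8 rad, end stop at about 0.95; the other way it has 0.05 to 0.35 rad of play, then a firm stop. It stays where it is turned; turns in several grasps add up.
- estop_out (a joint): How far the head has sprung out, m: 0 to 0.002 latched in, 0.010 fully out. Once unlatched, a spring (10 to 14 N) pushes it out as soon as it is let go; a firm grip holds it down until then. It stays out. Below it: a black bezel 40 mm in diameter, 9 mm high, and a flat yellow disc 76 mm in diameter, 2 mm high.
- control_on_top (a point): Centre of the top face of the green control-on push button: 30 mm in diameter, standing 10 mm above a black round housing (46 mm in diameter, 12 mm high, on the panel's face). Pressed straight down; travel 6 mm, about 1.5 N at first and 5 N fully in; springs back.
- control_on (a joint): Travel of the green button, m: 0 out, 0.006 fully in.
- control_off_top (a point): Centre of the top face of the red control-off push button, of the same build, 60 mm from the green one, nearer the keys. Not to be pressed.
- control_off (a joint): Travel of the red button, m: 0 out, 0.006 fully in.
- panel_top (a point): Centre of the upper face of the operator panel, a fixed level cream and black console 210 mm (x) by 340 mm (y), 60 mm high, face up. Its x axis points away from the operator's edge, z up. On it (mm): emergency stop x 40, y 115; green button x 62, y -130; red x 62, y -70; hand dial x -45, y -100, 80 across, 28 high; override knob x -65, y 115, 30 across, 14 high; flat keys in the middle.
- stop_a (a joint): Inner stop of the emergency stop, out of sight, for one of the two makes; rad, 0 = sound, whichever make is fitted. It gives way when the head is forced against it with more than about 0.9 N m; beyond 0.25 either way it is spoilt.
- stop_b (a joint): The same for the other make. Only the fitted make's stop can be moved; its reading says nothing before that.
- amplifier_mid (a point): Middle of a loose yellow servo amplifier standing upright beside the panel, on the emergency stop's side: 130 x 60 mm, 170 mm tall, this point 85 mm up. Leave alone.
- screwdriver_grip (a point): Handle of a screwdriver, 150 mm long and 26 mm thick, blue handle, lying loose on the panel's key field, roughly along the panel's x. Leave alone.
- circuit_board: Loose green circuit board 100 x 150 mm, 31 mm high with its parts, lying on the bench behind the panel (origin under its centre). Leave alone.
- multimeter: Loose orange multimeter 170 x 82 mm, 41 mm high, lying on the bench beside the panel on the buttons' side (origin under its centre). Leave alone.
- contactor: Loose grey contactor 75 x 45 mm, 82 mm high, standing on the bench behind the panel (origin under its centre). Leave alone.

How it is judged:
By the outcome, as a careful person would: the job done as asked, in the order asked, and still so for the second after the job is handed in, with the robot touching nothing.
It also fails if it takes over 58 s, if anything falls off the work surface, if the arm or the gripper's body presses on something with over 40 N, if the wrist force passes 120 N, or if a joint passes its speed limit or range.

## Working session

There is one attempt and no reset: what is moved stays moved. The work goes in short steps, Python scripts to look and compute and a tool call to move; the robot and the scene stay as the last step left them, time stands still between calls to the robot, and variables do not carry over. Pictures are saved under pics/ and viewed, and the job is handed in when it is done.

Besides the shell and the picture viewer there is one more tool, called after "Call:" as a command line: name --pt "numbers of a row" for each row, then --argument value for the rest. play_rows: Moves the arm, as the interface text tells. Its arguments: {"type":"object","properties":{"targets":{"type":"array","items":{"type":"array","items":{"type":"number"}}}},"required":["targets"]}

```bash
ls; mkdir -p pics
python3 - <<'E'
from rig import manip, imaging
import cv2
s=manip.state(); print(s)
for n in("side","top"):
    p=imaging.capture(n); cv2.imwrite(f"pics/{n}0.png",p["pixels"][:,:,::-1])
    print(n,{k:v for k,v in p.items() if k!="pixels"})
    for q in ["estop_grip","control_on_top","control_off_top","panel_top","amplifier_mid"]:
        r=imaging.regions_of(q,p)
        print(q,[(round(x["p"],2),x["box"], [round(float(v.mean()),1) for v in x["pixels"].nonzero()[::-1]]) for x in r[:3]])
E
```

```text
pics
{'time_s': 0.0, 'qpos': array([ 1.17832786,  0.60012467, -0.00255783,  1.60012362,  0.00179921,
        0.9429109 , -0.0797726 ]), 'joint_vel': array([-0.00164579, -0.00127674,  0.00106866,  0.0008755 ,  0.00125581,
        0.00023494,  0.00045113]), 'joint_torque': array([-2.88265792e-04, -7.65059137e+01,  1.49646677e+00, -2.52352953e+01,
       -5.25242009e-02,  1.67278532e-02,  1.81838950e-04]), 'tcp_pos': array([ 0.22499862, -0.68872126,  0.2397623 ]), 'tcp_rot': array([ 2.0511169 ,  0.32829864, -2.051902  ]), 'ft_force': array([-0.91006672, -0.3775058 , -0.62456843]), 'moment': array([0.01627843, 0.04168035, 0.01292592]), 'width': 0.09287092717124726}
side {'fx': 352.061128416155, 'fy': 352.061128416155, 'cx': 258.9135445613647, 'cy': 186.4329163434134, 'xyz': array([ 0.27409825, -0.55461806,  0.66692476]), 'rotation': array([ 0.84178665, -0.20247258, -0.45853003]), 'shot': 1}
estop_grip [(0.5, [216.6, 155.4, 236.2, 171.9], [227.2, 160.9])]
control_on_top [(0.65, [220.7, 153.7, 238.0, 166.0], [227.5, 160.8])]
control_off_top []
panel_top [(0.67, [172.3, 152.0, 303.1, 275.9], [237.2, 211.9])]
amplifier_mid [(0.85, [161.6, 103.5, 220.0, 168.8], [190.4, 133.2]), (0.62, [266.1, 151.7, 292.1, 186.2], [277.4, 168.5])]
top {'fx': 352.82031191111747, 'fy': 352.82031191111747, 'cx': 255.40422882454632, 'cy': 196.88690737310557, 'xyz': array([0.4206866 , 0.05143003, 1.06750182]), 'rotation': array([ 0.1290146 , -0.15348285, -1.54199762]), 'shot': 2}
estop_grip []
control_on_top [(0.46, [286.1, 199.0, 292.3, 207.0], [290.6, 202.6])]
control_off_top [(0.58, [265.8, 198.6, 274.6, 206.1], [269.4, 202.4])]
panel_top [(0.61, [183.7, 190.3, 302.8, 260.3], [244.4, 224.9])]
amplifier_mid [(0.93, [113.5, 187.6, 167.1, 255.0], [138.7, 222.0]), (0.35, [196.9, 201.0, 217.7, 220.2], [204.2, 208.6]), (0.16, [267.5, 196.7, 271.9, 207.6], [269.5, 201.9])]
```

Run:
```python
import cv2
a=cv2.imread("pics/top0.png")[170:290,80:340]; cv2.imwrite("pics/topc.png",cv2.resize(a,None,fx=3,fy=3,interpolation=cv2.INTER_CUBIC))
a=cv2.imread("pics/side0.png")[90:290,140:400]; cv2.imwrite("pics/sidec.png",cv2.resize(a,None,fx=3,fy=3,interpolation=cv2.INTER_CUBIC))
```

```text
(no output)
```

View pics/top0.png

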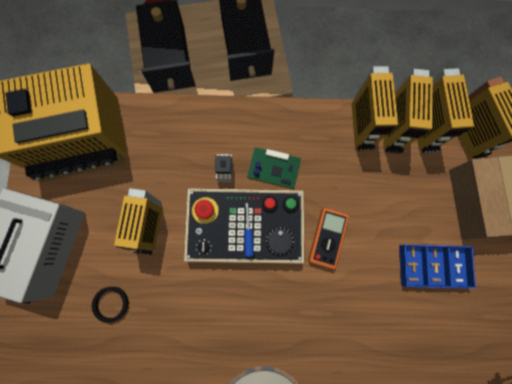

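View pics/topc.png

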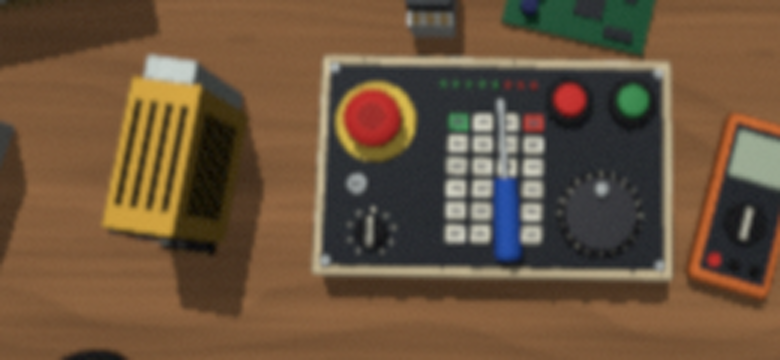

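View pics/sidec.png

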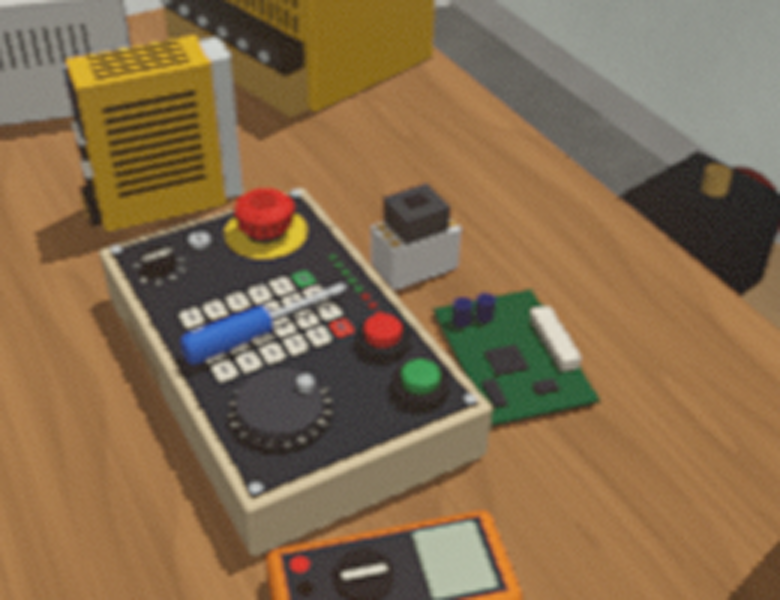

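The top view shows the panel upright at about (184..303, 190..262). The e-stop is at (204,209), red button at (270,203), green at (291,203), amplifier left of the e-stop at (140,222). I'll fit the panel pose from these features in both cameras.

```bash
cat > h.py <<'E'
import numpy as np
from scipy.spatial.transform import Rotation as R
def proj(p,P):
    c=(np.asarray(P)-p["xyz"])@R.from_rotvec(p["rotation"]).as_matrix()
    return np.c_[p["cx"]+p["fx"]*c[:,0]/-c[:,2], p["cy"]-p["fy"]*c[:,1]/-c[:,2]]
E
python3 - <<'E'
from rig import manip, imaging
import cv2, numpy as np
from h import *
from scipy.optimize import least_squares
T=imaging.capture("top");S=imaging.capture("side")
def blob(p,hue,win):
    h=cv2.cvtColor(p["pixels"],cv2.COLOR_RGB2HSV).astype(int)
    d=abs(h[...,0]-hue);d=np.minimum(d,180-d)
    m=((d<9)&(h[...,1]>150)&(h[...,2]>60)) if hue==0 else ((d<18)&(h[...,1]>90)&(h[...,2]>60))
    k=np.zeros_like(m);x0,y0,x1,y1=win;k[y0:y1,x0:x1]=1;m&=k
    n,l,st,c=cv2.connectedComponentsWithStats(m.astype(np.uint8)); i=1+np.argmax(st[1:,4]); print(hue,st[i],c[i]); return c[i]
ot=[blob(T,0,(185,190,225,230)),blob(T,60,(282,194,300,212)),blob(T,0,(260,194,280,212))]
os_=[blob(S,0,(210,145,250,180)),blob(S,60,(265,200,295,225)),blob(S,0,(255,190,280,215))]
crop=lambda L,o:[((u+.5)/3-.5+o[0],(v+.5)/3-.5+o[1]) for u,v in L]
ct=crop([(326,58),(670,65),(667,275),(314,272)],(80,170))
cs=crop([(302,193),(490,408),(252,525),(105,250)],(140,90))
# features: local (x,y,z above face)
feat_t=np.array([[.040,.115,.028],[.062,-.130,.022],[.062,-.070,.022],[.105,.17,0],[.105,-.17,0],[-.105,-.17,0],[-.105,.17,0]])
feat_s=feat_t.copy(); feat_s[0,2]=.024; feat_s[1:3,2]=.019
def W(v,f):
    c,s=np.cos(v[2]),np.sin(v[2])
    return np.c_[v[0]+c*f[:,0]-s*f[:,1],v[1]+s*f[:,0]+c*f[:,1],.06+f[:,2]]
OT=np.array(ot+ct);OS=np.array(os_+cs)
def res(v,w=(1,1)):
    return np.r_[w[0]*(proj(T,W(v,feat_t))-OT).ravel(),w[1]*(proj(S,W(v,feat_s))-OS).ravel()]
for w in((1,1),(1,0),(0,1)):
    s=least_squares(res,[.5,0.1,0],args=(w,),loss="soft_l1");v=s.x;print(w,v,np.degrees(v[2]))
    print(W(v,feat_t)[:3]); print(np.round(res(v).reshape(-1,2),1).tolist())
E
```

```text
0 [195 200  18  19 267] [203.62546816 208.98501873]
60 [285 198  12  11 103] [290.44660194 202.99029126]
0 [264 197  12  12 106] [269.5        202.88679245]
0 [218 153  20  17 266] [227.61654135 160.58270677]
60 [274 210  13  12 127] [279.85826772 215.03937008]
0 [261 194  13  12 121] [267.12396694 199.65289256]
(1, 1) [0.521673   0.06494367 0.00863081] 0.49450882494042664
[[ 0.56067898  0.18028461  0.088     ]
 [ 0.58479269 -0.06451639  0.082     ]
 [ 0.58427484 -0.00451862  0.082     ]]
[[0.7, 0.3], [1.0, 0.3], [0.8, 0.1], [-0.9, -0.8], [1.1, -1.1], [3.0, 2.1], [-0.6, 1.4], [0.1, 0.0], [0.2, -0.4], [0.4, -0.3], [0.1, -2.9], [1.4, -0.9], [-1.6, -4.9], [-2.3, -0.7]]
(1, 0) [0.52254385 0.06706443 0.00652887] 0.3740768480570255
[[ 0.56179218  0.18232313  0.088     ]
 [ 0.58539127 -0.06252802  0.082     ]
 [ 0.58499954 -0.0025293   0.082     ]]
[[-0.1, -0.1], [0.3, 0.1], [0.1, -0.2], [-1.5, -1.2], [0.5, -1.3], [2.1, 1.9], [-1.4, 0.9], [0.2, -0.5], [0.0, -1.0], [0.2, -0.9], [0.2, -3.3], [1.2, -1.5], [-1.8, -5.8], [-2.1, -1.3]]
(0, 1) [0.52034564 0.06209066 0.01129199] 0.6469834562324117
[[ 0.55904454  0.177535    0.088     ]
 [ 0.58380962 -0.06720096  0.082     ]
 [ 0.58313211 -0.00720479  0.082     ]]
[[1.6, 0.9], [1.9, 0.7], [1.7, 0.5], [-0.1, -0.2], [2.0, -0.8], [4.1, 2.4], [0.5, 2.0], [-0.0, 0.7], [0.5, 0.5], [0.5, 0.5], [-0.0, -2.3], [1.7, -0.0], [-1.4, -3.7], [-2.6, 0.1]]
```

Run:
```python
from rig import manip, imaging
import cv2, numpy as np
from h import *
from scipy.optimize import least_squares
s=manip.state();M=R.from_rotvec(s["tcp_rot"]).as_matrix();print(np.round(M,3))
d=np.array([.561,.181,.0])-s["tcp_pos"];print(M.T@d)
T=imaging.capture("top");S=imaging.capture("side")
def back(p,u,v,z):
    d=R.from_rotvec(p["rotation"]).apply([(u-p["cx"])/p["fx"],-(v-p["cy"])/p["fy"],-1]);return np.round(p["xyz"]+d*(z-p["xyz"][2])/d[2],3)
c=lambda u,v:((u+.5)/3-.5+80,(v+.5)/3-.5+170)
for n,u,v,z in [("ampTL",137,72,.17),("TR",204,80,.17),("BR",183,240,.17),("BL",105,228,.17),("base right front",243,120,.0),("base BR",205,250,0),("contactor L",408,20,.0),("cont R",458,35,0)]: print(n,back(T,*c(u,v),z))
c=lambda u,v:((u+.5)/3-.5+140,(v+.5)/3-.5+90)
for n,u,v,z in [("side amp top near-left",70,62,.17),("top right",200,40,.17),("base",105,228,0),("base R",225,205,0),("base R white",240,193,0)]: print(n,back(S,*c(u,v),z))
for p in (T,S):
  for q in ("amplifier_mid","contactor"):
    print(q,[(round(x["p"],2),x["box"]) for x in imaging.regions_of(q,p)[:1]])
```

```text
[[-0.     0.311 -0.951]
 [-0.    -0.951 -0.311]
 [-1.     0.     0.   ]]
[ 0.24055095 -0.72287076 -0.5895043 ]
ampTL [0.584 0.374 0.17 ]
TR [0.579 0.316 0.17 ]
BR [0.443 0.323 0.17 ]
BL [0.451 0.389 0.17 ]
base right front [0.569 0.324 0.   ]
base BR [0.438 0.352 0.   ]
contactor L [0.677 0.162 0.   ]
cont R [0.663 0.109 0.   ]
side amp top near-left [0.453 0.383 0.17 ]
top right [0.579 0.365 0.17 ]
base [0.446 0.341 0.   ]
base R [0.571 0.319 0.   ]
base R white [0.594 0.332 0.   ]
amplifier_mid [(0.71, [113.5, 186.4, 166.2, 255.1])]
contactor [(0.81, [214.5, 154.3, 235.6, 182.2])]
amplifier_mid [(0.94, [166.2, 101.7, 222.1, 165.9])]
contactor [(0.81, [262.9, 152.5, 290.1, 186.1])]
```

Call:
play_rows --pt "1 0 0 0 -8.5" --pt "1 0 0 0 -8.5" --pt "1 0 0 0 -8.5" --pt "1 0 0 0 -8.5" --pt "1 0 0 0 -8.5" --pt "1 0 0 0 -8.5" --pt "1 0 0 0 -8.5" --pt "1 0 0 0 -8.5" --pt "1 0 0 0 -8.5" --pt "1 0 0 0 -8.5"

```text
time_s: 2.0
tcp_pos: [0.225, -0.6892, 0.2406]
tcp_rot: [1.035, 1.311, -1.035]
ft_force: [0.6, -0.3, -0.4]
width: 0.0926
```

```bash
cat >> h.py <<'E'
def go(target):
    from rig import manip
    s=manip.state();M=R.from_rotvec(s["tcp_rot"]).as_matrix()
    print("tcp",s["tcp_pos"].round(4),"yaw of y",np.degrees(np.arctan2(M[1,1],M[0,1])).round(2),"down",M[:,0].round(4),"q",s["qpos"].round(2),"F",s["ft_force"].round(2),"Mo",s["moment"].round(3),"w",round(s["width"],4),"t",s["time_s"])
    print("shift mm in tool",(1000*M.T@(np.array(target)-s["tcp_pos"])).round(1))
E
python3 -c "
from h import *
go([.561,.181,.24])"
```

```text
tcp [ 0.225  -0.6892  0.2406] yaw of y 13.43 down [-2.e-04 -1.e-04 -1.e+00] q [ 1.42  0.63 -0.41  1.58  0.28  0.99  1.16] F [ 0.55 -0.3  -0.36] Mo [ 0.043 -0.106  0.047] w 0.0926 t 2.0
shift mm in tool [ 5.000e-01  5.289e+02 -7.683e+02]
```

Call:
play_rows --pt "1 0 26.4 -38.4 0" --pt "1 0 26.4 -38.4 0" --pt "1 0 26.4 -38.4 0" --pt "1 0 26.4 -38.4 0" --pt "1 0 26.4 -38.4 0" --pt "1 0 26.4 -38.4 0" --pt "1 0 26.4 -38.4 0" --pt "1 0 26.4 -38.4 0" --pt "1 0 26.4 -38.4 0" --pt "1 0 26.4 -38.4 0"

```text
time_s: 3.0
tcp_pos: [0.3957, -0.2537, 0.2409]
tcp_rot: [1.039, 1.308, -1.039]
ft_force: [0.9, 0.2, 1.0]
width: 0.0926
```

Call:
play_rows --pt "1 0 26.4 -38.4 0" --pt "1 0 26.4 -38.4 0" --pt "1 0 26.4 -38.4 0" --pt "1 0 26.4 -38.4 0" --pt "1 0 26.4 -38.4 0" --pt "1 0 26.4 -38.4 0" --pt "1 0 26.4 -38.4 0" --pt "1 0 26.4 -38.4 0" --pt "1 0 26.4 -38.4 0" --pt "1 0 26.4 -38.4 0"

```text
time_s: 4.0
tcp_pos: [0.566, 0.1803, 0.2407]
tcp_rot: [1.039, 1.308, -1.039]
ft_force: [0.1, 0.5, 0.4]
width: 0.093
```

```bash
python3 -c "
from h import *
go([.561,.181,.24])"
```

```text
tcp [0.566  0.1803 0.2407] yaw of y 13.08 down [ 4.e-04 -2.e-04 -1.e+00] q [-0.04  0.49 -0.53  1.88  0.32  0.85 -0.5 ] F [0.13 0.46 0.38] Mo [-0.026 -0.173 -0.021] w 0.093 t 4.0
shift mm in tool [ 0.7 -4.7 -1.8]
```

Call:
play_rows --pt "1 30 -4.7 -1.8 0" --pt "1 35 0 0 0" --pt "1 35 0 0 0" --pt "1 10 0 0 0" --pt "1 0 0 0 0"

```text
time_s: 4.5
tcp_pos: [0.5599, 0.179, 0.1296]
tcp_rot: [1.037, 1.31, -1.041]
ft_force: [0.7, -0.4, 1.5]
width: 0.0931
```

```bash
python3 -c "
from h import *
go([.561,.181,.091])
from rig import imaging
import cv2
p=imaging.capture('side'); cv2.imwrite('pics/s1.png',cv2.resize(p['pixels'][60:260,120:380,::-1],None,fx=3,fy=3,interpolation=cv2.INTER_CUBIC))
print(proj(p,[[.561,.181,.12],[.561,.181,.088]]))
p=imaging.capture('top'); cv2.imwrite('pics/t1.png',cv2.resize(p['pixels'][130:290,100:340,::-1],None,fx=3,fy=3,interpolation=cv2.INTER_CUBIC))
"
```

```text
tcp [0.5599 0.179  0.1296] yaw of y 13.11 down [-2.4e-03 -9.0e-04 -1.0e+00] q [-0.1   0.62 -0.45  1.99  0.44  0.63 -0.61] F [ 0.69 -0.42  1.5 ] Mo [-0.    -0.113  0.046] w 0.0931 t 4.5
shift mm in tool [38.6  1.6 -1.7]
[[226.89436955 149.7416199 ]
 [227.6583527  159.29358772]]
```

View pics/s1.png

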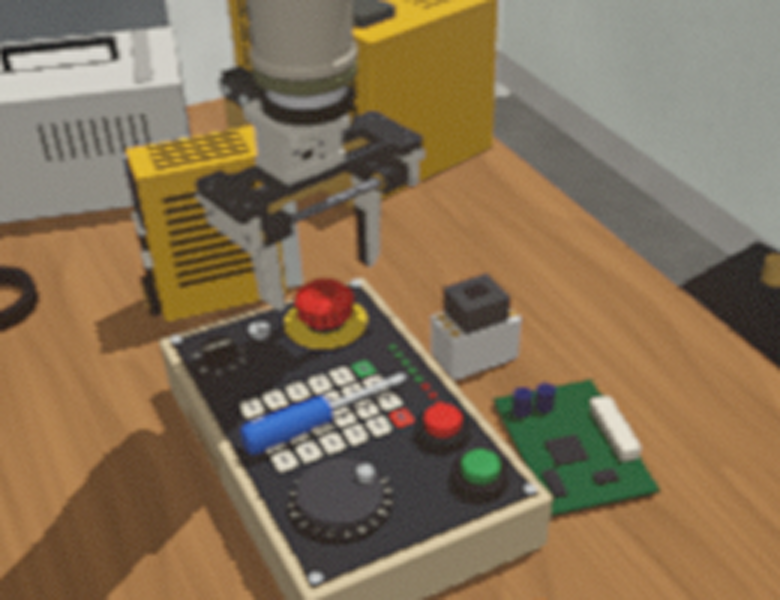

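View pics/t1.png

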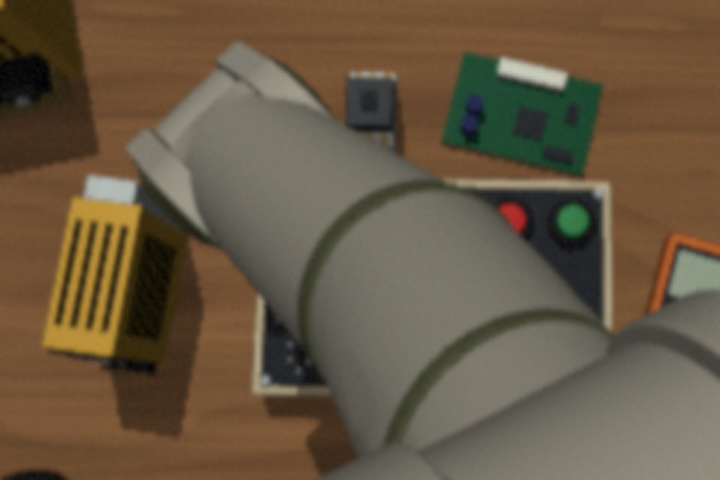

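Fingers straddle the head (at 325,305 in the side crop), and the amplifier and contactor are clear. Going down.

Call:
play_rows --pt "1 15 1.6 -1.5 0" --pt "1 15 0 0 0" --pt "1 8 0 0 0" --pt "1 0 0 0 0"

```text
time_s: 5.0
tcp_pos: [0.5609, 0.1807, 0.0911]
tcp_rot: [1.037, 1.31, -1.041]
ft_force: [-0.2, 0.4, 0.0]
width: 0.0928
```

```bash
python3 -c "
from h import *
go([.561,.181,.091])"
```

```text
tcp [0.5609 0.1807 0.0911] yaw of y 13.11 down [-2.3e-03 -9.0e-04 -1.0e+00] q [-0.14  0.67 -0.4   2.01  0.48  0.56 -0.65] F [-0.2   0.43  0.  ] Mo [-0.019 -0.087 -0.027] w 0.0928 t 5.0
shift mm in tool [ 0.1  0.2 -0.3]
```

Call:
play_rows --pt "0 0 0 0 0" --pt "0 0 0 0 0" --pt "0 0 0 0 0" --pt "0 0 0 0 0" --pt "0 0 0 0 0"

```text
time_s: 5.5
tcp_pos: [0.5618, 0.181, 0.0928]
tcp_rot: [1.039, 1.308, -1.039]
ft_force: [-0.4, 0.1, 0.3]
width: 0.0579
```

```bash
python3 -c "
from h import *
go([.561,.181,.091])"
```

```text
tcp [0.5618 0.181  0.0928] yaw of y 13.09 down [ 3.e-04  1.e-04 -1.e+00] q [-0.14  0.67 -0.4   2.01  0.48  0.56 -0.65] F [-0.44  0.14  0.28] Mo [-0.048 -0.097  0.029] w 0.0579 t 5.5
shift mm in tool [ 1.8 -0.7 -0.2]
```

Call:
play_rows --pt "0 0 0 0 0" --pt "0 0 0 0 0" --pt "0 0 0 0 0"

```text
time_s: 5.8
tcp_pos: [0.5619, 0.181, 0.0928]
tcp_rot: [1.039, 1.308, -1.039]
ft_force: [0.3, -0.2, 1.7]
width: 0.0532
```

```bash
python3 -c "
from h import *
go([.561,.181,.091])"
```

```text
tcp [0.5619 0.181  0.0928] yaw of y 13.09 down [ 4.e-04  1.e-04 -1.e+00] q [-0.14  0.67 -0.4   2.01  0.48  0.56 -0.65] F [ 0.28 -0.25  1.68] Mo [-0.094 -0.214  0.055] w 0.0532 t 5.8
shift mm in tool [ 1.8 -0.9 -0.2]
```

Gripped at 53 mm. Probing gently now.

Call:
play_rows --pt "0 0 0 0 1" --pt "0 0 0 0 1" --pt "0 0 0 0 0"

```text
time_s: 6.1
tcp_pos: [0.5619, 0.1811, 0.0927]
tcp_rot: [1.066, 1.294, -1.066]
ft_force: [1.7, -0.5, 2.0]
width: 0.0539
```

```bash
python3 -c "
from h import *
go([.561,.181,.091])"
```

```text
tcp [0.5619 0.1811 0.0927] yaw of y 11.04 down [ 5.e-04  0.e+00 -1.e+00] q [-0.14  0.67 -0.39  2.01  0.47  0.55 -0.67] F [ 1.71 -0.51  2.01] Mo [-0.171 -0.444  0.102] w 0.0539 t 6.1
shift mm in tool [ 1.7 -0.9 -0.1]
```

Call:
play_rows --pt "0 0 0 0 1" --pt "0 0 0 0 1" --pt "0 0 0 0 0"

```text
time_s: 6.4
tcp_pos: [0.5619, 0.1811, 0.0927]
tcp_rot: [1.092, 1.279, -1.092]
ft_force: [1.9, -1.1, 3.5]
width: 0.0535
```

```bash
python3 -c "
from h import *
go([.561,.181,.091])"
```

```text
tcp [0.5619 0.1811 0.0927] yaw of y 9.04 down [ 4.e-04  1.e-04 -1.e+00] q [-0.15  0.66 -0.39  2.01  0.46  0.55 -0.7 ] F [ 1.91 -1.05  3.55] Mo [-0.153 -0.575  0.129] w 0.0535 t 6.4
shift mm in tool [ 1.7 -0.9 -0.1]
```

Call:
play_rows --pt "0 0 0 0 1" --pt "0 0 0 0 1" --pt "0 0 0 0 0"

```text
time_s: 6.7
tcp_pos: [0.5618, 0.181, 0.0927]
tcp_rot: [1.118, 1.265, -1.118]
ft_force: [2.9, -0.2, 4.2]
width: 0.0533
```

```bash
python3 -c "
from h import *
go([.561,.181,.091])"
```

```text
tcp [0.5618 0.181  0.0927] yaw of y 7.03 down [ 3.e-04  0.e+00 -1.e+00] q [-0.16  0.66 -0.38  2.01  0.45  0.55 -0.72] F [ 2.94 -0.2   4.15] Mo [-0.185 -0.628  0.076] w 0.0533 t 6.7
shift mm in tool [ 1.7 -0.8 -0.1]
```

Call:
play_rows --pt "0 0 0 0 1" --pt "0 0 0 0 1" --pt "0 0 0 0 0"

```text
time_s: 7.0
tcp_pos: [0.5618, 0.181, 0.0927]
tcp_rot: [1.144, 1.249, -1.144]
ft_force: [2.8, -1.1, 4.5]
width: 0.0532
```

```bash
python3 -c "
from h import *
go([.561,.181,.091])"
```

```text
tcp [0.5618 0.181  0.0927] yaw of y 5.04 down [ 3.e-04  0.e+00 -1.e+00] q [-0.16  0.66 -0.37  2.01  0.44  0.54 -0.75] F [ 2.79 -1.05  4.47] Mo [-0.177 -0.737  0.08 ] w 0.0532 t 7.0
shift mm in tool [ 1.7 -0.8 -0. ]
```

Call:
play_rows --pt "0 0 0 0 1" --pt "0 0 0 0 1" --pt "0 0 0 0 0"

```text
time_s: 7.3
tcp_pos: [0.5618, 0.1811, 0.0927]
tcp_rot: [1.17, 1.234, -1.17]
ft_force: [2.0, -0.9, 5.2]
width: 0.0531
```

```bash
python3 -c "
from h import *
go([.561,.181,.091])"
```

```text
tcp [0.5618 0.1811 0.0927] yaw of y 3.06 down [ 2.e-04  0.e+00 -1.e+00] q [-0.17  0.66 -0.36  2.01  0.43  0.54 -0.77] F [ 2.02 -0.93  5.23] Mo [-0.249 -0.738  0.119] w 0.0531 t 7.3
shift mm in tool [ 1.7 -0.8  0. ]
```

Call:
play_rows --pt "0 0 0 0 1" --pt "0 0 0 0 1" --pt "0 0 0 0 0"

```text
time_s: 7.6
tcp_pos: [0.5618, 0.181, 0.0927]
tcp_rot: [1.196, 1.218, -1.196]
ft_force: [2.7, -0.3, 5.8]
width: 0.0532
```

```bash
python3 -c "
from h import *
go([.561,.181,.091])"
```

```text
tcp [0.5618 0.181  0.0927] yaw of y 1.05 down [ 2.e-04  0.e+00 -1.e+00] q [-0.17  0.66 -0.35  2.01  0.42  0.54 -0.8 ] F [ 2.71 -0.31  5.77] Mo [-0.231 -0.678  0.125] w 0.0532 t 7.6
shift mm in tool [ 1.7 -0.8  0. ]
```

Call:
play_rows --pt "0 0 0 0 1" --pt "0 0 0 0 1" --pt "0 0 0 0 0"

```text
time_s: 7.9
tcp_pos: [0.5618, 0.181, 0.0927]
tcp_rot: [1.221, 1.201, -1.221]
ft_force: [1.9, -0.2, 6.2]
width: 0.0533
```

```bash
python3 -c "
from h import *
go([.561,.181,.091])"
```

```text
tcp [0.5618 0.181  0.0927] yaw of y -0.95 down [ 3.e-04  0.e+00 -1.e+00] q [-0.18  0.66 -0.34  2.01  0.41  0.54 -0.82] F [ 1.9  -0.21  6.22] Mo [-0.291 -0.641  0.091] w 0.0533 t 7.9
shift mm in tool [ 1.7 -0.8  0.1]
```

Call:
play_rows --pt "0 0 0 0 1" --pt "0 0 0 0 1" --pt "0 0 0 0 0"

```text
time_s: 8.2
tcp_pos: [0.5617, 0.181, 0.0927]
tcp_rot: [1.247, 1.184, -1.247]
ft_force: [2.7, -0.9, 6.6]
width: 0.0531
```

```bash
python3 -c "
from h import *
go([.561,.181,.091])"
```

```text
tcp [0.5617 0.181  0.0927] yaw of y -2.95 down [ 1.e-04 -1.e-04 -1.e+00] q [-0.19  0.66 -0.33  2.01  0.4   0.53 -0.85] F [ 2.69 -0.9   6.63] Mo [-0.297 -0.612  0.102] w 0.0531 t 8.2
shift mm in tool [ 1.7 -0.7  0. ]
```

Call:
play_rows --pt "0 0 0 0 1" --pt "0 0 0 0 1" --pt "0 0 0 0 0"

```text
time_s: 8.5
tcp_pos: [0.5617, 0.181, 0.0927]
tcp_rot: [1.273, 1.167, -1.272]
ft_force: [1.9, -2.5, 5.8]
width: 0.0531
```

```bash
python3 -c "
from h import *
go([.561,.181,.091])"
```

```text
tcp [0.5617 0.181  0.0927] yaw of y -4.94 down [ 1.e-04 -0.e+00 -1.e+00] q [-0.19  0.65 -0.32  2.01  0.39  0.53 -0.87] F [ 1.89 -2.51  5.8 ] Mo [-0.281 -0.567  0.14 ] w 0.0531 t 8.5
shift mm in tool [ 1.7 -0.7  0.1]
```

Call:
play_rows --pt "0 0 0 0 1" --pt "0 0 0 0 1" --pt "0 0 0 0 0"

```text
time_s: 8.8
tcp_pos: [0.5617, 0.181, 0.0927]
tcp_rot: [1.298, 1.149, -1.298]
ft_force: [1.9, -1.2, 6.0]
width: 0.0532
```

```bash
python3 -c "
from h import *
go([.561,.181,.091])"
```

```text
tcp [0.5617 0.181  0.0927] yaw of y -6.94 down [ 1.e-04 -1.e-04 -1.e+00] q [-0.2   0.65 -0.31  2.02  0.38  0.53 -0.9 ] F [ 1.85 -1.24  5.99] Mo [-0.306 -0.549  0.033] w 0.0532 t 8.8
shift mm in tool [ 1.7 -0.7  0.1]
```

Call:
play_rows --pt "0 0 0 0 1" --pt "0 0 0 0 1" --pt "0 0 0 0 0"

```text
time_s: 9.1
tcp_pos: [0.5617, 0.181, 0.0927]
tcp_rot: [1.323, 1.131, -1.323]
ft_force: [0.4, -0.8, 5.9]
width: 0.0534
```

```bash
python3 -c "
from h import *
go([.561,.181,.091])"
```

```text
tcp [0.5617 0.181  0.0927] yaw of y -8.95 down [ 1.e-04 -1.e-04 -1.e+00] q [-0.21  0.65 -0.3   2.02  0.37  0.52 -0.92] F [ 0.41 -0.76  5.93] Mo [-0.343 -0.519  0.076] w 0.0534 t 9.1
shift mm in tool [ 1.7 -0.6  0.1]
```

Past 0.35 rad with no stop, only drag, so clockwise looks right. Continuing with checks.

Call:
play_rows --pt "0 0 0 0 1.5" --pt "0 0 0 0 1.5" --pt "0 0 0 0 1" --pt "0 0 0 0 0"

```text
time_s: 9.5
tcp_pos: [0.5616, 0.181, 0.0928]
tcp_rot: [1.374, 1.094, -1.374]
ft_force: [1.2, -1.0, 6.4]
width: 0.0536
```

```bash
python3 -c "
from h import *
go([.561,.181,.091])"
```

```text
tcp [0.5616 0.181  0.0928] yaw of y -12.95 down [ 0.e+00 -1.e-04 -1.e+00] q [-0.22  0.65 -0.28  2.02  0.34  0.52 -0.97] F [ 1.19 -0.96  6.37] Mo [-0.356 -0.47   0.139] w 0.0536 t 9.5
shift mm in tool [ 1.8 -0.6  0.2]
```

Call:
play_rows --pt "0 0 0 0 1.5" --pt "0 0 0 0 1.5" --pt "0 0 0 0 1" --pt "0 0 0 0 0"

```text
time_s: 9.9
tcp_pos: [0.5616, 0.181, 0.093]
tcp_rot: [1.424, 1.054, -1.424]
ft_force: [0.5, -0.7, 9.5]
width: 0.0534
```

```bash
python3 -c "
from h import *
go([.561,.181,.091])"
```

```text
tcp [0.5616 0.181  0.093 ] yaw of y -16.95 down [ 1.e-04 -2.e-04 -1.e+00] q [-0.23  0.65 -0.26  2.02  0.32  0.52 -1.02] F [ 0.55 -0.71  9.54] Mo [-0.36  -0.342  0.006] w 0.0534 t 9.9
shift mm in tool [ 2.  -0.6  0.2]
```

Call:
play_rows --pt "0 0 0 0 1.5" --pt "0 0 0 0 1.5" --pt "0 0 0 0 1" --pt "0 0 0 0 0"

```text
time_s: 10.3
tcp_pos: [0.5615, 0.181, 0.0932]
tcp_rot: [1.473, 1.013, -1.473]
ft_force: [-0.6, -1.5, 11.4]
width: 0.053
```

```bash
python3 -c "
from h import *
go([.561,.181,.091])"
```

```text
tcp [0.5615 0.181  0.0932] yaw of y -20.95 down [ 2.e-04 -2.e-04 -1.e+00] q [-0.24  0.65 -0.24  2.02  0.3   0.51 -1.07] F [-0.57 -1.48 11.4 ] Mo [-0.5   -0.223  0.008] w 0.053 t 10.3
shift mm in tool [ 2.2 -0.5  0.2]
```

Upward force jumps to 11 N and the drag vanishes, so it has unlatched. A little more margin, then let go.

Call:
play_rows --pt "0 0 0 0 1.5" --pt "0 0 0 0 1.5" --pt "0 0 0 0 1" --pt "0 0 0 0 0"

```text
time_s: 10.7
tcp_pos: [0.5615, 0.181, 0.0932]
tcp_rot: [1.522, 0.971, -1.522]
ft_force: [-0.0, -1.6, 11.6]
width: 0.0534
```

```bash
python3 -c "
from h import *
go([.561,.181,.091])"
```

```text
tcp [0.5615 0.181  0.0932] yaw of y -24.95 down [ 1.e-04 -1.e-04 -1.e+00] q [-0.26  0.64 -0.22  2.02  0.28  0.51 -1.12] F [-0.03 -1.63 11.63] Mo [-0.469 -0.174  0.022] w 0.0534 t 10.7
shift mm in tool [ 2.2 -0.4  0.2]
```

Call:
play_rows --pt "1 0 0 0 0" --pt "1 0 0 0 0" --pt "1 0 0 0 0" --pt "1 0 0 0 0" --pt "1 0 0 0 0" --pt "1 0 0 0 0" --pt "1 0 0 0 0" --pt "1 0 0 0 0"

```text
time_s: 11.5
tcp_pos: [0.5617, 0.181, 0.0926]
tcp_rot: [1.522, 0.971, -1.522]
ft_force: [0.4, -0.4, -0.3]
width: 0.0927
```

```bash
python3 -c "
from h import *
go([.561,.181,.2])
from rig import imaging
import cv2
p=imaging.capture('side'); cv2.imwrite('pics/s2.png',cv2.resize(p['pixels'][60:260,120:380,::-1],None,fx=3,fy=3,interpolation=cv2.INTER_CUBIC))
"
```

```text
tcp [0.5617 0.181  0.0926] yaw of y -24.91 down [-1.e-04 -0.e+00 -1.e+00] q [-0.26  0.65 -0.22  2.02  0.28  0.51 -1.12] F [ 0.39 -0.38 -0.31] Mo [-0.082 -0.027  0.036] w 0.0927 t 11.5
shift mm in tool [-107.4   -0.6    0.3]
```

View pics/s2.png

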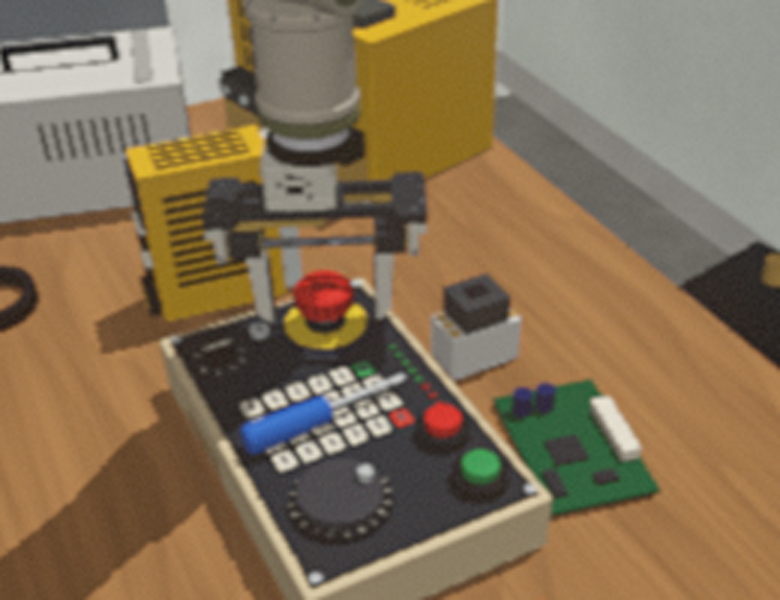

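The head is out: bezel visible beneath it at (324,320). Retract straight up, then close and move over to the green button.

Call:
play_rows --pt "1 -25 0 0 0" --pt "1 -40 0 0 0" --pt "1 -40 0 0 0" --pt "0 0 0 0 0" --pt "0 0 0 0 0"

```text
time_s: 12.05
tcp_pos: [0.562, 0.181, 0.1984]
tcp_rot: [1.524, 0.97, -1.52]
ft_force: [-1.0, -0.1, -0.7]
width: 0.0814
```

```bash
python3 -c "
from h import *
go([.585,-.0645,.2])"
```

```text
tcp [0.562  0.181  0.1984] yaw of y -24.92 down [ 2.e-03  6.e-04 -1.e+00] q [-0.21  0.5  -0.29  1.94  0.21  0.72 -1.05] F [-0.99 -0.15 -0.73] Mo [-0.084 -0.037 -0.031] w 0.0814 t 12.05
shift mm in tool [ -1.7 124.3 212.9]
```

Call:
play_rows --pt "0 0 20.7 35.5 -5" --pt "0 0 0 0 0" --pt "0 0 0 0 0"

```text
time_s: 12.35
tcp_pos: [0.565, 0.1386, 0.1961]
tcp_rot: [1.46, 1.023, -1.465]
ft_force: [-1.0, 0.0, 0.1]
width: 0.0574
```

```bash
python3 -c "
from h import *
go([.585,-.0645,.2])"
```

```text
tcp [0.565  0.1386 0.1961] yaw of y -20.06 down [-2.4e-03 -9.0e-04 -1.0e+00] q [-0.12  0.5  -0.31  1.96  0.23  0.72 -0.92] F [-1.03  0.01  0.09] Mo [-0.003 -0.001  0.015] w 0.0574 t 12.35
shift mm in tool [ -3.7  88.5 183.9]
```

Call:
play_rows --pt "0 0 14.7 30.6 0" --pt "0 0 14.7 30.6 0" --pt "0 0 14.7 30.6 0" --pt "0 0 14.7 30.6 0" --pt "0 0 14.7 30.6 0" --pt "0 0 14.7 30.6 0" --pt "0 0 0 0 0" --pt "0 0 0 0 0"

```text
time_s: 13.15
tcp_pos: [0.5857, -0.0622, 0.1967]
tcp_rot: [1.461, 1.025, -1.462]
ft_force: [-0.6, 0.5, -0.7]
width: -0.0001
```

```bash
python3 -c "
from h import *
go([.585,-.0645,.120])"
```

```text
tcp [ 0.5857 -0.0622  0.1967] yaw of y -19.97 down [-1.3e-03  7.0e-04 -1.0e+00] q [ 0.23  0.51 -0.32  1.94  0.23  0.73 -0.57] F [-0.6   0.52 -0.66] Mo [-0.015 -0.052  0.051] w -0.0001 t 13.15
shift mm in tool [76.7  0.3  2.4]
```

Call:
play_rows --pt "0 35 0 2 0" --pt "0 30 0 0 0" --pt "0 11 0 0 0" --pt "0 0 0 0 0" --pt "0 0 0 0 0"

```text
time_s: 13.65
tcp_pos: [0.5857, -0.0632, 0.1222]
tcp_rot: [1.46, 1.025, -1.459]
ft_force: [-0.2, 0.3, 0.3]
width: 0.0001
```

```bash
python3 -c "
from h import *
go([.585,-.0645,.104])
from rig import imaging
import cv2
p=imaging.capture('side'); cv2.imwrite('pics/s3.png',cv2.resize(p['pixels'][120:260,200:360,::-1],None,fx=4,fy=4,interpolation=cv2.INTER_CUBIC))
p=imaging.capture('top'); cv2.imwrite('pics/t3.png',cv2.resize(p['pixels'][150:290,150:340,::-1],None,fx=4,fy=4,interpolation=cv2.INTER_CUBIC))
"
```

```text
tcp [ 0.5857 -0.0632  0.1222] yaw of y -19.82 down [ 4.e-04  4.e-04 -1.e+00] q [ 0.2   0.6  -0.27  2.    0.29  0.57 -0.62] F [-0.2   0.3   0.27] Mo [-0.062 -0.04   0.067] w 0.0001 t 13.65
shift mm in tool [18.2 -0.2  1.4]
```

View pics/s3.png

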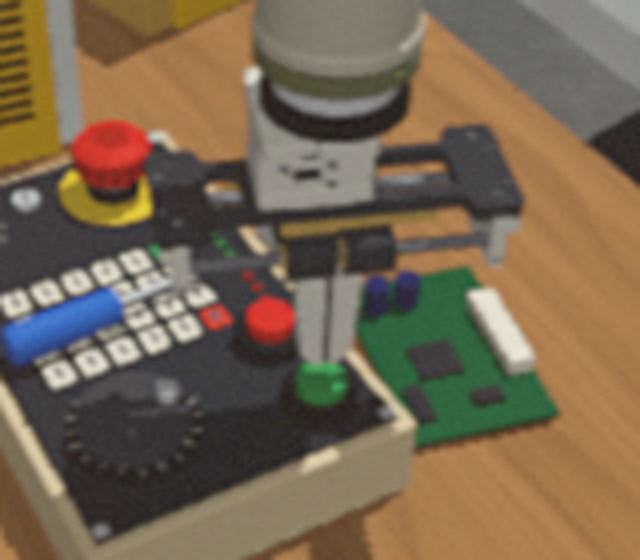

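View pics/t3.png

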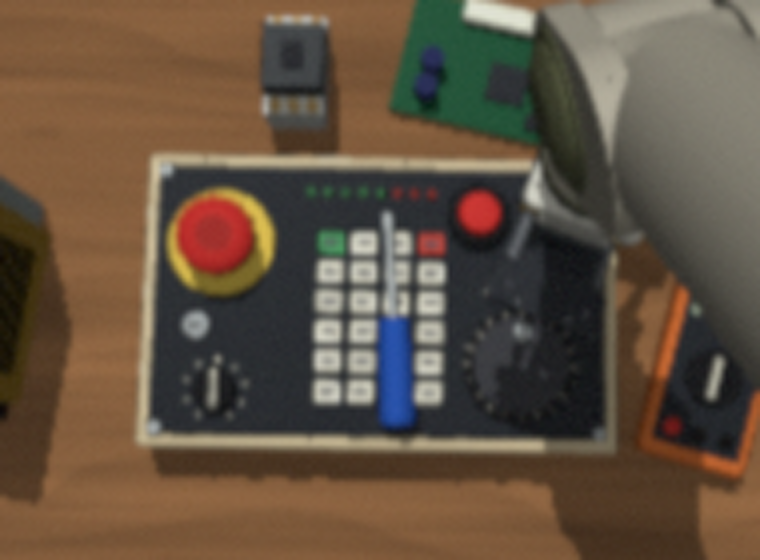

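The closed fingertips stand over the green button (322,385), clear of the red one, and the e-stop head stays out. Pressing.

Call:
play_rows --pt "0 10 0 1 0" --pt "0 6 0 0 0" --pt "0 0 0 0 0"

```text
time_s: 14.05
tcp_pos: [0.5844, -0.0656, 0.1048]
tcp_rot: [1.46, 1.025, -1.462]
ft_force: [-0.8, 0.5, 0.6]
width: 0.0006
```

Call:
play_rows --pt "0 2 0 0 0" --pt "0 2 0 0 0" --pt "0 0 0 0 0"

```text
time_s: 14.35
tcp_pos: [0.5847, -0.0655, 0.1015]
tcp_rot: [1.46, 1.024, -1.461]
ft_force: [-0.6, 0.5, 3.0]
width: 0.0003
```

Call:
play_rows --pt "0 1 0 0 0" --pt "0 1 0 0 0" --pt "0 0 0 0 0"

```text
time_s: 14.65
tcp_pos: [0.5847, -0.0655, 0.0996]
tcp_rot: [1.46, 1.024, -1.461]
ft_force: [-2.0, -0.0, 4.4]
width: 0.0006
```

Call:
play_rows --pt "0 1 0 0 0" --pt "0 1 0 0 0" --pt "0 0 0 0 0"

```text
time_s: 14.95
tcp_pos: [0.5848, -0.0655, 0.0982]
tcp_rot: [1.46, 1.024, -1.461]
ft_force: [-5.4, -0.6, 11.8]
width: 0.0004
```

Call:
play_rows --pt "0 0.5 0 0 0" --pt "0 0 0 0 0"

```text
time_s: 15.15
tcp_pos: [0.5848, -0.0654, 0.0982]
tcp_rot: [1.46, 1.024, -1.46]
ft_force: [-6.6, 0.2, 18.0]
width: 0.0005
```

Firmly bottomed: z stuck at 0.0982 m, force up to 18 N. Releasing and backing off.

Call:
play_rows --pt "0 -5 0 0 0" --pt "0 -15 0 0 0" --pt "0 -35 0 0 0" --pt "0 -40 0 0 0" --pt "0 -40 0 0 0" --pt "0 -30 0 0 0" --pt "0 0 0 -40 0" --pt "0 0 -30 0 0" --pt "0 0 -40 0 0" --pt "0 0 -40 0 0"

```text
time_s: 16.15
tcp_pos: [0.4943, 0.0105, 0.2618]
tcp_rot: [1.461, 1.025, -1.46]
ft_force: [-0.1, 0.2, 1.6]
width: 0.0005
```

```bash
python3 -c "
from h import *
go([.585,-.0645,.104])
from rig import imaging
import cv2
p=imaging.capture('side'); cv2.imwrite('pics/s4.png',cv2.resize(p['pixels'][90:290,140:400,::-1],None,fx=3,fy=3,interpolation=cv2.INTER_CUBIC))
p=imaging.capture('top'); cv2.imwrite('pics/t4.png',cv2.resize(p['pixels'][140:290,100:340,::-1],None,fx=3,fy=3,interpolation=cv2.INTER_CUBIC))
"
```

```text
tcp [0.4943 0.0105 0.2618] yaw of y -19.89 down [ 5.e-04  5.e-04 -1.e+00] q [ 0.16  0.32 -0.38  2.08  0.17  0.77 -0.67] F [-0.06  0.22  1.57] Mo [ 0.012 -0.039 -0.024] w 0.0005 t 16.15
shift mm in tool [157.8 110.8  39.7]
```

View pics/s4.png

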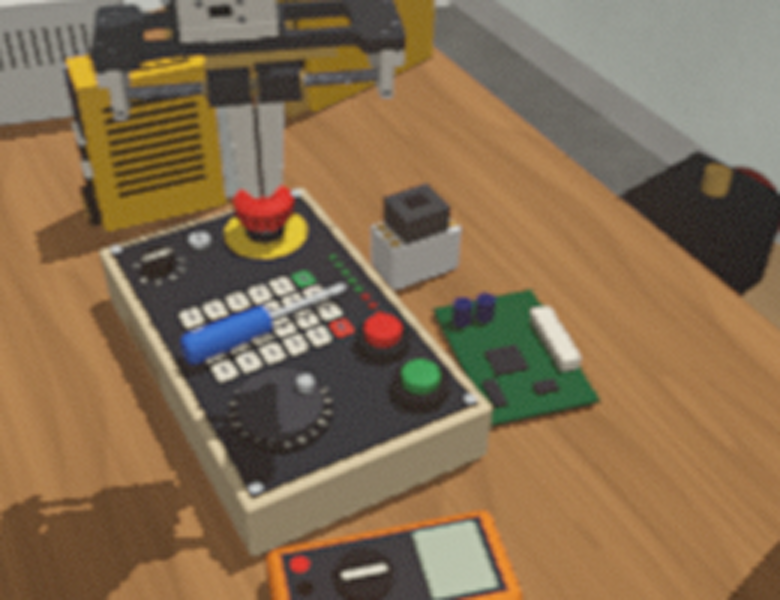

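View pics/t4.png

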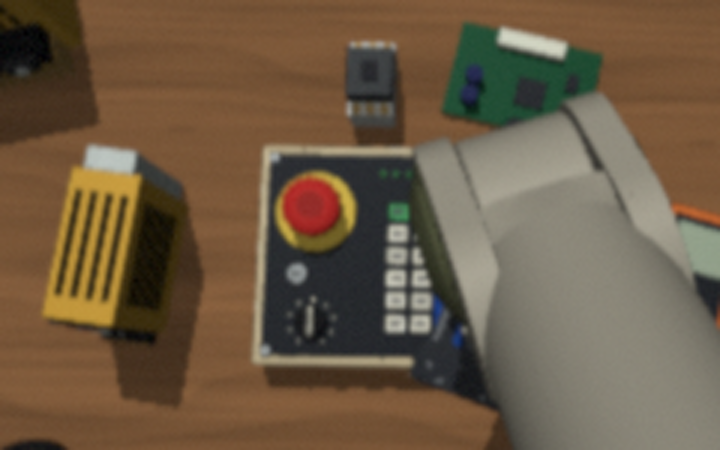

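The head is out (bezel visible at 265,235) and the green button has sprung back (422,378). The red button and the loose items are where they were, and the gripper is high and free.

Call:
play_rows --pt "0 0 0 0 0" --pt "0 0 0 0 0" --pt "0 0 0 0 0"

```text
time_s: 16.55
tcp_pos: [0.4963, 0.0093, 0.262]
tcp_rot: [1.461, 1.024, -1.46]
ft_force: [0.4, 0.6, -0.7]
width: 0.0003
```

```bash
python3 -c "
from rig import ticket
print(ticket.job_done())"
```

```text
the job is handed in; nothing more can be done
None
```

The emergency stop is unlatched and standing out, and the green control-on button was then pressed fully in and released. I handed the job in at about 16.6 s of the 58 s allowed.

- **Emergency stop:** I turned the head clockwise (seen from above) in small steps, with a turning resistance of only about 0.1 N m and no stop met. It unlatched after about 30–34°: the upward push on the gripper rose to about 11 N and the drag dropped away. I turned it 4° more, to 38°, and opened the gripper. The side picture then showed the bezel under the raised head. I never turned it the other way.
- **Green button:** I pressed it with the closed fingertips until they stopped moving at 18 N, about 6 mm below where the button's top stood. Then I released it and backed off.
- **Last checks:** The final side picture showed the head out, the green button sprung back, and the red button, screwdriver, amplifier, board and contactor apparently where they were. The gripper was about 0.26 m up, touching nothing, with the force reading near zero.
- **Disagreements:** The trained networks took the e-stop head for the control-on button in the first side picture, and the two cameras differed by up to about 5 mm in the panel's position. I worked from the colour spots in both pictures instead, and the grip and the press both landed well centred.

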